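# Lock the coin box at the vault station

### The job

Lock the steel coin box: turn the T-bar knob on its lid clockwise (seen from above) until it clicks past its detent and lies at the far end of its travel, then let go. Leave the look-alike knob on the narrow lock test block turned as it is.

Things in the scene. Friction and masses are not known exactly. Their poses are not given: they have to be found in the camera images.
- box_knob (a joint): Rotation of the T-bar knob on the coin box's lid, rad: 0 unlocked (start), growing clockwise seen from above, 1.2 (69 degrees) the stop at the locked end. It turns about the vertical line through point box_knob_grip. An over-centre detent resists with about 0.1 N m at first, then less, up to the click at 0.6 rad; beyond that the detent carries the knob on to the stop and holds it there.
- box_knob_grip (a point): Grip point of the coin box's knob, on its vertical axis, 30 mm above the lid (130 mm above the shelf). The knob is a plain steel bar 50 mm long (along this point's x axis, which turns with the knob), 14 mm thick (along y) and 28 mm high, its flat sides upright; its top is 12 mm above this point and its underside 16 mm below. Under the bar are only a spindle 14 mm across and a flat disc 44 mm across, 4 mm high, on the lid. z is up.
- coin_box: The coin box: grey dented steel, 142 (x) by 182 (y) by 100 mm high, fixed in a cradle on the shelf; it stands left or right of the middle. Origin at the centre of its underside, z up; the knob is at the middle of the lid, and the bar lies along the box's x (short side) at joint 0. A brass bolt slides out of its +x side into a strike post as the knob turns, and two loose copper tokens (28 mm across, 4 mm thick) lie on the lid 80 mm from the knob.
- block_knob_end (a point): The other knob, to be left alone: one end of an identical steel T-bar on a brass lock cylinder (40 mm across) in a narrow dark steel test block 110 by 80 mm, on the other side of the middle. This point lies in the bar's end face, 25 mm from the knob's axis (the axis lies 25 mm back along this point's -x), 130 mm above the shelf. It turns freely with slight friction and stays where it is left; its start angle varies.

How it is judged:
By the outcome, as a careful person would: the job done as asked, in the order asked, and still so for the second after the job is handed in, with the robot touching nothing.
It also fails if it takes over 32 s, if anything falls off the work surface, if the arm or the gripper's body presses on something with over 40 N, if the wrist force passes 120 N, or if a joint passes its speed limit or range.

### The arm

A 6-joint arm with a two-finger parallel gripper is mounted at the origin on the work surface. World frame = base frame: x ahead of the robot, y to its left, z up, the work surface at z = 0. Lengths are in m, angles in rad, forces in N, time in s.
With the tool pointing down it reaches from about 0.325 to 0.875 m from the base axis. Payload 4.4 kg.
Tool frame: the origin (TCP) lies on the centre line of the jaws, within the pads' length; the fingertips stand 22 mm ahead of it and the grasp point (between the pads) lies 3 mm ahead of it; z points along the fingers, y is the line along which they close (so a half turn about z gives the same grasp; the last joint's range is limited). The gripper opens to 85 mm and grips with 20 to 120 N. Pads are 22 mm wide; open, the fingers measure 114 mm over their backs; the gripper's body (76 mm by 85 mm) begins 54 mm behind the grasp point. The pads swing forward as they close: fully open they stand 13 mm farther back than shut.
Start: joints at [1.095, 0.207, 1.542, -0, 1.393, -0.15], TCP at [0.184, 0.545, 0.218] pointing down, gripper open.
Joint ranges: [-2.73, 2.73], [-0.86, 2.22], [0.23, 2.46], [-1.11, 4.25], [0.08, 2.63], [-2.82, 2.82]. Speed limits (rad/s): [2.79, 2.79, 3.14, 3.14, 3.14, 3.14].

### API

Orientations are given as [roll, pitch, yaw] about the fixed x, y, z axes, in that order (R = Rz(yaw) Ry(pitch) Rx(roll)).
In Python, from bench import * gives the robot as it stands.
- The arm moves only by the shell command python3 -m jog 'ROWS' [OPENING] [FORCE]. ROWS is text: rows parted by semicolons, each of 6 numbers parted by spaces: the shift along the tool's x, y, z in mm, then the turn, a rotation vector about the tool's x, y, z in degrees. A call has 1 to 5 rows; each row shifts and turns the commanded pose from where the row before left it, along the tool's axes as they then stand; what a row does not reach is not made up. A row lasts 1/12 s, in which the tool goes at most 41.7 mm and 7.16 degrees, less where a joint would pass 70% of its speed; a pose out of reach is approached as far as the arm can. A call is refused whole if a number of a shift passes 41.7 or a number of a turn 7.16, either way. A call with a gripper value outside its range is refused whole. OPENING is the gripper command: -1 is fully open, 1 is shut, values between are in proportion, set as the call begins (- or left out, the last holds). The fingers move at their own pace and stop on an object; FORCE is the grip in N (left out, the last holds). Time passes only in rows, so rows that do not move let the fingers close. It gives the time, the measured TCP pose, the force, the opening and the grip force at its end, in the units of the state.
- get_obs(): the state, without advancing time (a new reading comes with each control period).
- get_image(name): name is "scene" or "side" or "wrist"; returns (picture, depth): 420x560x3 uint8, blue, green, red; 420x560 float32, m along the optical axis (not along the pixel's ray), 0 where there is no reading.
- calibration(name): a dict with "vertical_fov" (degrees; the focal length in pixels is half the picture's height over the tangent of half this angle, whatever the lens; pixels are square), "cx", "cy" (the principal point, pixels), "R" (3x3) and "t" (3): a world point X has camera coordinates R X + t; the wrist camera has in their place "mount" (4x4, takes a point from camera to tool coordinates, whose origin is the TCP and whose axes are the flange's). Camera axes: x right, y down, z forward; pixel columns grow to the right and rows downward; lengths in m; the calibration is good to about 2 mm. A picture is of the moment at which its call begins: read the wrist's pose just before it. calibration takes no time and is no camera call.
- close_job(): hands the job in; it is judged then, once.
The state is a dict: "time_s": time; "joint_pos": joint angles; "qd": joint speeds; "joint_torque": joint torques, N m; "tool_pos": TCP position; "eef_rot": TCP orientation; "ft_force": force on the tool from outside, world axes, zero at the start; "ft_torque": the same for the moment, N m; "width": opening from 0.0 (shut) to 1.0 (fully open); "gripper_force": force on a finger pad.
Only numpy, scipy, OpenCV 4.12 (cv2) and the standard library are available. Lean on these libraries where they do the work, as an engineer would, in place of code of your own. Each camera call takes 0.05 s, during which the arm holds its last target. There are 200 camera calls.

## Working session

There is one attempt and no reset: what is moved stays moved. The work goes in short steps, Python scripts to look and compute and a shell command to move; the robot and the scene stay as the last step left them, time stands still between calls to the robot, and variables do not carry over. Pictures are saved under pics/ and viewed, at most 10 in all, crops included, and the job is handed in when it is done.

```bash
mkdir -p pics; python3 - <<'E'
from bench import *
import cv2, numpy as np
s=get_obs(); print(s['time_s'],s['tool_pos'],s['eef_rot'])
for n in ("scene","side"):
    im,d=get_image(n); cv2.imwrite(f"pics/{n}0.png",im); np.savez(f"{n}0.npz",im=im,d=d)
    c=calibration(n); print(n,{k:np.round(v,4).tolist() for k,v in c.items() if not isinstance(v,str)})
a=cv2.imread("pics/scene0.png");b=cv2.imread("pics/side0.png")
E
```

```text
0.0 [0.18367958 0.54404935 0.21689974] [-3.13931390e+00 -3.61180569e-04  2.81579150e+00]
scene {'vertical_fov': 54.324, 'cx': 277.2146, 'cy': 206.926, 'R': [[-0.2368, 0.9715, 0.0111], [0.706, 0.18, -0.6849], [-0.6674, -0.1544, -0.7285]], 't': [0.1473, -0.3212, 1.2616]}
side {'vertical_fov': 50.385, 'cx': 273.9581, 'cy': 206.1349, 'R': [[-0.9943, -0.1047, 0.0208], [-0.0869, 0.6801, -0.728], [0.062, -0.7256, -0.6853]], 't': [0.5838, 0.1472, 0.9012]}
```

View pics/scene0.png

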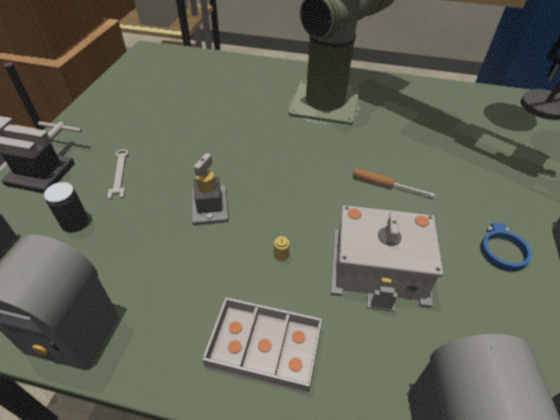

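View pics/side0.png

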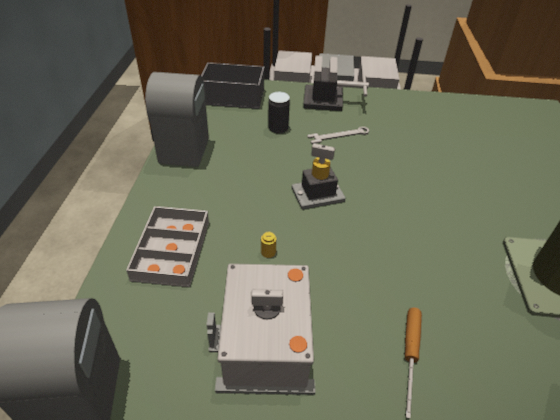

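The scene view has the coin box's knob at about (393,228) and the look-alike block at (207,185). In the side view they are at (268,300) and (322,165). Next I'll use depth to find the knob-top points and lid corners.

```bash
cat > h.py <<'E'
import cv2, numpy as np
from bench import *
def cloud(n,d):
    c=calibration(n); h,w=d.shape; f=h/2/np.tan(np.radians(c['vertical_fov']/2))
    v,u=np.mgrid[:h,:w]; P=np.stack([(u-c['cx'])/f*d,(v-c['cy'])/f*d,d],-1)
    return (P-np.array(c['t']))@np.array(c['R'])   # R^T (p - t)
def rect(n,d,box,z0,z1):
    W=cloud(n,d); u0,v0,u1,v1=box; w=W[v0:v1,u0:u1].reshape(-1,3); g=d[v0:v1,u0:u1].ravel()>0
    w=w[g&(w[:,2]>z0)&(w[:,2]<z1)]
    r=cv2.minAreaRect((w[:,:2]*1000).astype(np.float32)); 
    print(n,z0,len(w),'mean',w.mean(0).round(4),'zmed',np.median(w[:,2]).round(4),'rect',np.round(r[0],1),np.round(r[1],1),round(r[2],1))
    return w
E
python3 - <<'E'
from h import *
for n,kb,lb,bb in (("scene",(375,205,415,255),(330,200,445,275),(190,150,220,195)),("side",(245,280,292,322),(215,258,318,362),(305,140,340,165))):
    d=np.load(f"{n}0.npz")['d']
    rect(n,d,kb,.136,.15); rect(n,d,kb,.118,.15); rect(n,d,lb,.094,.103); rect(n,d,bb,.136,.15);rect(n,d,bb,.12,.15)
E
```

```text
scene 0.136 177 mean [0.5817 0.2047 0.1417] zmed 0.1421 rect [578.5 205. ] [49.8 14.3] 5.3
scene 0.118 274 mean [0.5853 0.2042 0.1366] zmed 0.1407 rect [578.9 205.2] [50.6 14.4] 5.7
scene 0.094 5073 mean [0.5899 0.2062 0.1003] zmed 0.1004 rect [578.7 205.1] [145.  181.7] 5.5
scene 0.136 133 mean [ 0.5045 -0.1902  0.1415] zmed 0.1419 rect [ 502.1 -190.7] [14.3 52.2] 76.7
scene 0.12 246 mean [ 0.507  -0.1893  0.1353] zmed 0.1381 rect [ 502.1 -190.6] [14.5 52.2] 76.9
side 0.136 279 mean [0.5796 0.2079 0.141 ] zmed 0.1414 rect [580.  207.1] [48.4 14.6] 5.3
side 0.118 484 mean [0.5795 0.2098 0.1351] zmed 0.1385 rect [579.7 207.1] [49.  14.6] 5.3
side 0.094 7474 mean [0.5815 0.2175 0.0998] zmed 0.0998 rect [580.3 205.6] [142.2 183.9] 5.4
side 0.136 123 mean [ 0.5037 -0.188   0.1404] zmed 0.1406 rect [ 503.4 -189.9] [17.2 49.2] 77.2
side 0.12 254 mean [ 0.5036 -0.1863  0.1341] zmed 0.1355 rect [ 503.6 -189.8] [17.6 49.7] 77.2
```

Both views agree. The knob is at (0.579, 0.206) with its bar along yaw 5.4°, and the block knob is near (0.503, -0.190). I'll turn the tool +24° to yaw 185.4°, half close the gripper, then travel.

```bash
python3 -m jog '0 0 0 0 0 -6; 0 0 0 0 0 -6; 0 0 0 0 0 -6; 0 0 0 0 0 -6' 0 50
python3 -m jog '-26 -26.5 0 0 0 0; -26 -26.5 0 0 0 0; -26 -26.5 0 0 0 0; -26 -26.5 0 0 0 0; -26 -26.5 0 0 0 0'
python3 -m jog '-26 -26.5 0 0 0 0; -26 -26.5 0 0 0 0; -26 -26.5 0 0 0 0; -26 -26.5 0 0 0 0; -26 -26.5 0 0 0 0'
python3 -m jog '-26 -26.5 0 0 0 0; -26 -26.5 0 0 0 0; -26 -26.5 0 0 0 0; 0 0 0 0 0 0; 0 0 0 0 0 0'
cat >> h.py <<'E'
from scipy.spatial.transform import Rotation as Ro
def err(z,yaw,xy=(.579,.2058)):
    s=get_obs(); R=Ro.from_euler('xyz',s['eef_rot']); G=Ro.from_euler('xyz',[np.pi,0,np.radians(yaw)])
    print('t',s['time_s'],'q',np.round(s['joint_pos'],2),'pos',np.round(s['tool_pos'],4),'shift mm',np.round(R.inv().apply(np.array([*xy,z])-s['tool_pos'])*1000,1),'turn deg',np.round(np.degrees((R.inv()*G).as_rotvec()),2),'F',np.round(s['ft_force'],1),np.round(s['ft_torque'],2),'w',s['width'])
E
python3 -c "
from h import *
err(.136,185.4)
im,d=get_image('wrist');cv2.imwrite('pics/w1.png',im)"
```

```text
time_s: 0.43
tool_pos: [0.1838, 0.5443, 0.2173]
eef_rot: [-3.14, -0.001, -3.043]
ft_force: [1.5, 0.4, 0.1]
width: 0.505
gripper_force: 0.0
time_s: 0.85
tool_pos: [0.3264, 0.4235, 0.2176]
eef_rot: [-3.141, -0.001, -3.048]
ft_force: [0.7, 0.0, -0.2]
width: 0.499
gripper_force: 0.0
time_s: 1.27
tool_pos: [0.4683, 0.3035, 0.2176]
eef_rot: [-3.141, -0.001, -3.049]
ft_force: [0.3, 0.6, -0.1]
width: 0.506
gripper_force: 0.0
time_s: 1.68
tool_pos: [0.5534, 0.2314, 0.2171]
eef_rot: [-3.142, -0.002, -3.052]
ft_force: [0.2, 0.4, 0.6]
width: 0.498
gripper_force: 0.0
t 1.6833 q [ 0.25  0.26  1.48  0.    1.41 -1.41] pos [0.5534 0.2314 0.2171] shift mm [-23.3 -27.8  81.1] turn deg [-0.   -0.09 -0.28] F [0.2 0.4 0.6] [ 0.05 -0.    0.02] w 0.4979117666143394
```

View pics/w1.png

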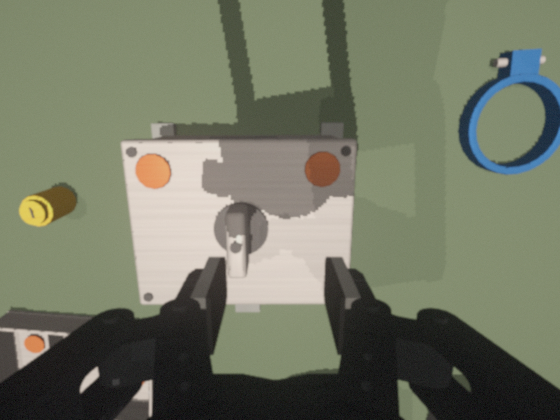

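The wrist view shows the knob at (237,240), with its bar parallel to the pads and sitting to the left of the jaws, as computed. I'll make the remaining shift above it and cross-check there with wrist depth.

```bash
python3 -m jog '-23 -27.8 0 0 0 -0.3; 0 0 20 0 0 0; 0 0 0 0 0 0; 0 0 0 0 0 0'
python3 - <<'E'
from h import *
err(.136,185.4)
s=get_obs(); im,d=get_image('wrist'); c=calibration('wrist'); cv2.imwrite('pics/w2.png',im)
h,w=d.shape; f=h/2/np.tan(np.radians(c['vertical_fov']/2)); v,u=np.mgrid[:h,:w]
P=np.stack([(u-c['cx'])/f*d,(v-c['cy'])/f*d,d],-1).reshape(-1,3); M=np.array(c['mount'])
T=P@M[:3,:3].T+M[:3,3]; W=Ro.from_euler('xyz',s['eef_rot']).apply(T)+s['tool_pos']
k=(d.ravel()>0)&(abs(W[:,2]-.142)<.005)&(np.hypot(*(W[:,:2]-[.579,.2058]).T)<.035)
print(k.sum()); r=cv2.minAreaRect((W[k][:,:2]*1000).astype(np.float32)); print(r,np.median(W[k][:,2]))
E
```

```text
time_s: 2.07
tool_pos: [0.5755, 0.2086, 0.1964]
eef_rot: [3.141, -0.005, -3.042]
ft_force: [0.7, -0.4, 0.0]
width: 0.505
gripper_force: 0.0
t 2.0667 q [ 0.21  0.3   1.47  0.    1.38 -1.46] pos [0.5755 0.2086 0.1964] shift mm [-3.5 -3.1 60.3] turn deg [ 0.01 -0.29  0.32] F [ 0.7 -0.4  0. ] [ 0.    0.01 -0.02] w 0.5048862056578071
1610
((576.9901733398438, 206.08993530273438), (49.63623809814453, 13.681286811828613), 5.887324333190918) 0.1406142135015831
```

View pics/w2.png

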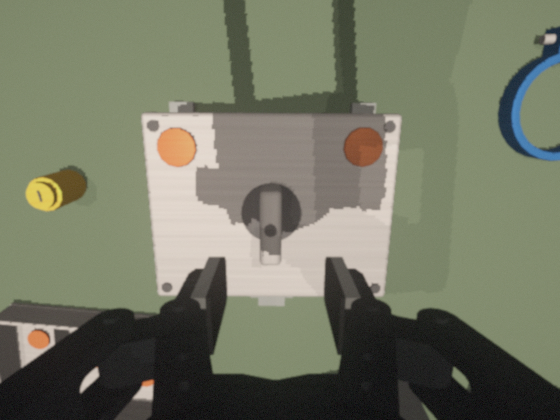

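The bar at (270,228) now lies between the jaws, slightly left of centre, and the wrist estimate agrees to about 2 mm. I'll centre and descend.

```bash
python3 -m jog '-2.5 -2.8 0 0 0 0; 0 0 0 0 0 0; 0 0 0 0 0 0'; python3 -c "
from h import *
err(.136,185.5,(.5783,.206))"
```

```text
time_s: 2.37
tool_pos: [0.581, 0.2057, 0.1991]
eef_rot: [3.141, 0.001, -3.042]
ft_force: [-0.0, -0.6, 0.3]
width: 0.503
gripper_force: 0.0
t 2.3667 q [ 0.2   0.31  1.46  0.    1.38 -1.47] pos [0.581  0.2057 0.1991] shift mm [ 2.8  0.5 63.1] turn deg [0.01 0.08 0.18] F [-0.  -0.6  0.3] [ 0.02 -0.01  0.01] w 0.5031515049870855
```

```bash
python3 -m jog '2.5 0.5 22 0 0 0; 0 0 22 0 0 0; 0 0 19 0 0 0; 0 0 0 0 0 0; 0 0 0 0 0 0'; python3 -m jog '0 0 0 0 0 0; 0 0 0 0 0 0'; python3 -c "
from h import *
err(.136,185.5,(.5783,.206))"
```

```text
time_s: 2.78
tool_pos: [0.5773, 0.2054, 0.1343]
eef_rot: [-3.141, -0.003, -3.043]
ft_force: [0.6, 0.1, 0.0]
width: 0.502
gripper_force: 0.0
time_s: 2.95
tool_pos: [0.5798, 0.2057, 0.1373]
eef_rot: [3.141, 0.004, -3.043]
ft_force: [0.6, 0.7, -0.2]
width: 0.499
gripper_force: 0.0
t 2.95 q [ 0.2   0.36  1.52 -0.    1.26 -1.47] pos [0.5798 0.2057 0.1373] shift mm [1.5 0.4 1.3] turn deg [0.02 0.22 0.14] F [ 0.6  0.7 -0.2] [0.01 0.   0.01] w 0.4986953015305458
```

Centred and at height. I'll close on the bar.

```bash
python3 -m jog '0.8 0 0 0 0 0; 0 0 0 0 0 0; 0 0 0 0 0 0; 0 0 0 0 0 0; 0 0 0 0 0 0' 1 50;python3 -m jog '0 0 0 0 0 0; 0 0 0 0 0 0' ; python3 -c "
from h import *
err(.136,185.5,(.5783,.206))"
```

```text
time_s: 3.37
tool_pos: [0.5776, 0.2052, 0.1353]
eef_rot: [3.142, 0.0, -3.043]
ft_force: [-0.0, -0.6, -0.6]
width: 0.0
gripper_force: 0.0
time_s: 3.53
tool_pos: [0.5775, 0.2052, 0.135]
eef_rot: [3.142, -0.0, -3.043]
ft_force: [0.5, 0.7, -0.2]
width: -0.001
gripper_force: 0.0
t 3.5333 q [ 0.2   0.36  1.52  0.    1.26 -1.47] pos [0.5775 0.2052 0.135 ] shift mm [-0.9  0.7 -1. ] turn deg [ 0.   -0.01  0.13] F [ 0.5  0.7 -0.2] [ 0.03  0.02 -0.04] w -0.0009265208408014562
```

The gripper shut fully with no grip force, so it missed the bar. I'll look before doing anything else.

```bash
python3 - <<'E'
from h import *
ims=[]
for n in ("wrist","scene","side"):
    im,d=get_image(n); np.savez(f"{n}3.npz",im=im,d=d); ims.append(im)
a=cv2.resize(ims[0],(400,300)); b=cv2.resize(ims[1][130:310,300:500],(333,300)); c=cv2.resize(ims[2][200:400,180:360],(270,300)); 
b=cv2.resize(ims[1][130:310,300:500],(400,300))
c=cv2.resize(ims[2][200:390,170:370],(400,300))
cv2.imwrite('pics/m3.png',np.vstack([np.hstack([a,b]),np.hstack([c,0*c])]))
E
```

```text
(no output)
```

View pics/m3.png

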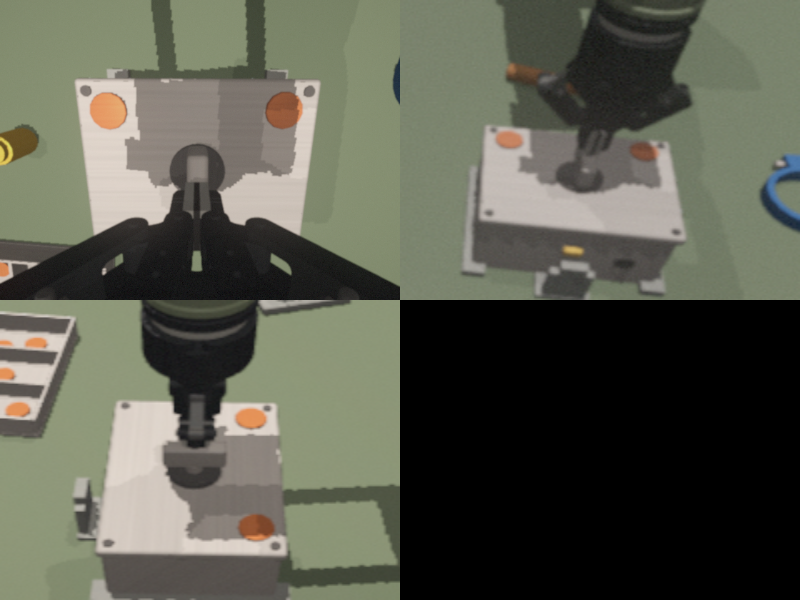

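The fingertips look beside or above the bar instead of around it. I'll measure where the fingers really are from the depth, compared with the reported TCP.

```bash
python3 - <<'E'
from h import *
s=get_obs(); c=calibration('wrist'); print(np.round(c['mount'],3).tolist(), c['vertical_fov'])
for n in ("scene","side"):
    z=np.load(n+"3.npz"); W=cloud(n,z['d']); 
    k=(z['d']>0)&(np.hypot(W[...,0]-.579,W[...,1]-.2058)<.06)&(W[...,2]>.106)
    for lo in np.arange(.11,.2,.01):
        m=k&(W[...,2]>=lo)&(W[...,2]<lo+.01); w=W[m]
        if len(w): print(n,round(lo,3),len(w),'x',w[:,0].min().round(3),w[:,0].max().round(3),'y',w[:,1].min().round(3),w[:,1].max().round(3),'bgr',z['im'][m].mean(0).round())
    cc=calibration(n); f=210/np.tan(np.radians(cc['vertical_fov']/2)); im=z['im'].copy()
    for X,col in ((s['tool_pos'],(0,0,255)),(s['tool_pos']+[0,0,-.022],(0,255,0))):
        p=np.array(cc['R'])@X+cc['t']; u,v=p[:2]/p[2]*f+[cc['cx'],cc['cy']]; print(n,'proj',u.round(),v.round())
    u0,v0=(340,170) if n=="scene" else (220,240)
    cv2.imwrite(f'c_{n}.png',cv2.resize(im[v0:v0+100,u0:u0+100],(400,400),interpolation=cv2.INTER_CUBIC))
cv2.imwrite('pics/m4.png',np.hstack([cv2.imread('c_scene.png'),cv2.imread('c_side.png')]))
E
```

```text
[[0.0, -0.961, -0.276, 0.071], [1.0, -0.0, 0.002, -0.0], [-0.002, -0.276, 0.961, -0.155], [0.0, 0.0, 0.0, 1.0]] 61.39559333385423
scene 0.11 18 x 0.557 0.603 y 0.196 0.213 bgr [76. 79. 83.]
scene 0.12 52 x 0.56 0.604 y 0.197 0.215 bgr [75. 78. 82.]
scene 0.13 52 x 0.567 0.604 y 0.197 0.214 bgr [79. 83. 87.]
scene 0.14 83 x 0.572 0.605 y 0.198 0.213 bgr [ 95.  98. 103.]
scene 0.15 39 x 0.582 0.589 y 0.194 0.219 bgr [63. 66. 69.]
scene 0.16 67 x 0.572 0.589 y 0.191 0.219 bgr [58. 61. 64.]
scene 0.17 68 x 0.574 0.59 y 0.19 0.218 bgr [54. 58. 60.]
scene 0.18 59 x 0.578 0.59 y 0.19 0.218 bgr [55. 58. 60.]
scene 0.19 146 x 0.565 0.592 y 0.176 0.238 bgr [42. 45. 46.]
scene proj 393.0 224.0
scene proj 391.0 232.0
side 0.11 59 x 0.555 0.603 y 0.207 0.215 bgr [79. 83. 89.]
side 0.12 115 x 0.555 0.604 y 0.208 0.216 bgr [80. 85. 90.]
side 0.13 141 x 0.555 0.604 y 0.197 0.216 bgr [88. 92. 98.]
side 0.14 152 x 0.556 0.605 y 0.198 0.215 bgr [114. 120. 128.]
side 0.15 34 x 0.568 0.589 y 0.21 0.22 bgr [71. 75. 79.]
side 0.16 33 x 0.572 0.586 y 0.214 0.221 bgr [34. 34. 34.]
side 0.17 1 x 0.581 0.581 y 0.221 0.221 bgr [28. 27. 28.]
side 0.19 12 x 0.566 0.591 y 0.211 0.218 bgr [57. 59. 60.]
side proj 268.0 295.0
side proj 268.0 303.0
```

View pics/m4.png

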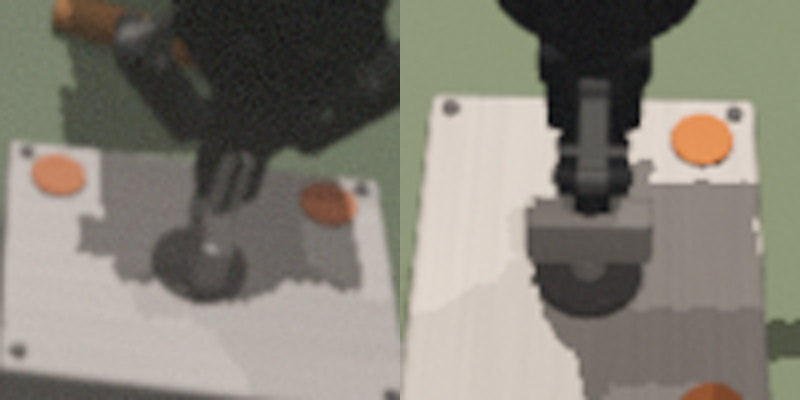

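```bash
python3 - <<'E'
from h import *
s=get_obs(); c=calibration('wrist'); z=np.load('wrist3.npz'); d=z['d']; im=z['im']
h,w=d.shape; f=h/2/np.tan(np.radians(c['vertical_fov']/2)); v,u=np.mgrid[:h,:w]
P=np.stack([(u-c['cx'])/f*d,(v-c['cy'])/f*d,d],-1); M=np.array(c['mount']); T=(P@M[:3,:3].T+M[:3,3])*1000
for r in range(210,380,10):
    print(r,[ (int(q),*T[r,q].round().astype(int),int(im[r,q].mean())) for q in (250,262,270,277,284,292,305)])
print(c['cx'],c['cy'],s['tool_pos'],s['joint_pos'])
E
```

```text
210 [(250, np.int64(17), np.int64(-14), np.int64(35), 114), (262, np.int64(17), np.int64(-7), np.int64(33), 72), (270, np.int64(25), np.int64(-2), np.int64(7), 82), (277, np.int64(25), np.int64(1), np.int64(5), 79), (284, np.int64(25), np.int64(5), np.int64(7), 80), (292, np.int64(18), np.int64(10), np.int64(32), 63), (305, np.int64(16), np.int64(17), np.int64(36), 116)]
220 [(250, np.int64(12), np.int64(-14), np.int64(32), 71), (262, np.int64(23), np.int64(-6), np.int64(-3), 85), (270, np.int64(23), np.int64(-2), np.int64(-5), 120), (277, np.int64(23), np.int64(1), np.int64(-5), 122), (284, np.int64(23), np.int64(4), np.int64(-4), 121), (292, np.int64(12), np.int64(10), np.int64(32), 65), (305, np.int64(12), np.int64(17), np.int64(32), 59)]
230 [(250, np.int64(5), np.int64(-14), np.int64(33), 71), (262, np.int64(18), np.int64(-6), np.int64(-4), 102), (270, np.int64(19), np.int64(-2), np.int64(-6), 130), (277, np.int64(19), np.int64(1), np.int64(-6), 133), (284, np.int64(19), np.int64(4), np.int64(-6), 133), (292, np.int64(5), np.int64(10), np.int64(33), 71), (305, np.int64(6), np.in
[... 4799 characters left out ...]
4(-5), np.int64(3), np.int64(-61), 31), (292, np.int64(11), np.int64(4), np.int64(-81), 25), (305, np.int64(18), np.int64(7), np.int64(-90), 27)]
370 [(250, np.int64(18), np.int64(-5), np.int64(-92), 22), (262, np.int64(-7), np.int64(-4), np.int64(-63), 27), (270, np.int64(-176), np.int64(-4), np.int64(137), 121), (277, np.int64(-176), np.int64(2), np.int64(137), 128), (284, np.int64(-7), np.int64(3), np.int64(-63), 24), (292, np.int64(7), np.int64(4), np.int64(-80), 24), (305, np.int64(17), np.int64(6), np.int64(-92), 22)]
275.0540652419114 210.84372699732162 [0.5774734  0.20520808 0.13498798] [ 2.00333920e-01  3.61406901e-01  1.52408646e+00 -3.60355951e-05
  1.25628793e+00 -1.46873206e+00]
```

The bar top lies at tool z = -6 mm. The actual fingertips are at about tool z = -14, roughly 35 mm short of the stated position. They closed in the air above the bar, and nothing was touched. The palm is at z ≈ -50, so lowering the tool about 29 mm leaves it clear of the bar. I'll reopen and descend, watching the force.

```bash
python3 -m jog '0 0.5 0 0 0 0; 0 0 0 0 0 0; 0 0 0 0 0 0; 0 0 0 0 0 0' 0 50;python3 -m jog '0 0 10 0 0 0; 0 0 10 0 0 0; 0 0 9 0 0 0; 0 0 0 0 0 0; 0 0 0 0 0 0' ; python3 -c "
from h import *
err(.106,185.5,(.5783,.206))
im,d=get_image('wrist');np.savez('wrist5.npz',im=im,d=d)
im2,d=get_image('side')
cv2.imwrite('pics/m5.png',np.hstack([cv2.resize(im,(400,300)),cv2.resize(im2[200:350,170:370],(400,300))]))
"
```

```text
time_s: 4.02
tool_pos: [0.5775, 0.2058, 0.1351]
eef_rot: [-3.142, -0.0, -3.043]
ft_force: [-0.3, -0.3, -0.9]
width: 0.503
gripper_force: 0.0
time_s: 4.43
tool_pos: [0.5762, 0.2055, 0.1042]
eef_rot: [-3.141, -0.003, -3.043]
ft_force: [0.7, -0.5, 0.5]
width: 0.498
gripper_force: 0.0
t 4.4333 q [ 0.2   0.4   1.55 -0.    1.2  -1.47] pos [0.5762 0.2055 0.1042] shift mm [-2.2  0.3 -1.8] turn deg [-0.02 -0.2   0.13] F [ 0.7 -0.5  0.5] [-0.04  0.02  0.01] w 0.4983119780289539
```

View pics/m5.png

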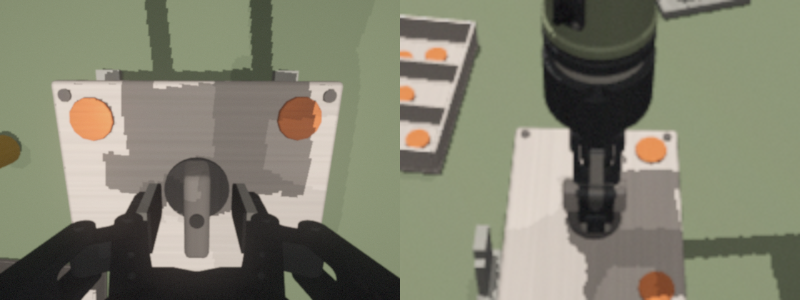

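The bar at wrist (197,215) is now clearly between the pads, which stand on both sides of it in the side view too. I'll close again.

```bash
python3 -m jog '0 0 0 0 0 0; 0 0 0 0 0 0; 0 0 0 0 0 0; 0 0 0 0 0 0' 1 50; python3 -c "
from h import *
err(.106,185.5,(.5783,.206))"
```

```text
time_s: 4.87
tool_pos: [0.578, 0.2057, 0.1069]
eef_rot: [-3.141, 0.001, -3.043]
ft_force: [-0.5, -0.5, 2.1]
width: 0.152
gripper_force: 51.4
t 4.8667 q [ 0.2   0.39  1.54 -0.    1.2  -1.47] pos [0.578  0.2057 0.1069] shift mm [-0.4  0.2  0.9] turn deg [-0.01  0.07  0.13] F [-0.5 -0.5  2.1] [-0.06  0.04 -0.1 ] w 0.15234715293715523
```

Gripped at 51 N with width 0.152, about 13 mm. I'll turn clockwise, which is +z in the tool frame.

```bash
python3 -m jog '0 0 0 0 0 4; 0 0 0 0 0 4; 0 0 0 0 0 4'; python3 -c "
from h import *
err(.106,173.5,(.578,.2057))"; python3 -m jog '0 0 0 0 0 5; 0 0 0 0 0 5; 0 0 0 0 0 5; 0 0 0 0 0 5; 0 0 0 0 0 0';python3 -c "
from h import *
err(.106,153.5,(.578,.2057))"
```

```text
time_s: 5.12
tool_pos: [0.578, 0.2058, 0.1069]
eef_rot: [3.141, 0.001, 3.028]
ft_force: [0.3, -0.0, 1.9]
width: 0.151
gripper_force: 51.4
t 5.1167 q [ 0.2   0.39  1.54 -0.    1.2  -1.26] pos [0.578  0.2058 0.1069] shift mm [-0.  -0.1  0.9] turn deg [ 0.01  0.08 -0.04] F [ 0.3 -0.   1.9] [0.   0.04 0.16] w 0.15105682866866663
time_s: 5.53
tool_pos: [0.578, 0.206, 0.1069]
eef_rot: [3.141, 0.001, 2.68]
ft_force: [-0.4, 0.6, 2.4]
width: 0.154
gripper_force: 51.5
t 5.5333 q [ 0.2   0.39  1.54  0.    1.2  -0.91] pos [0.578  0.206  0.1069] shift mm [-0.1 -0.2  0.9] turn deg [0.06 0.06 0.06] F [-0.4  0.6  2.4] [-0.01  0.03 -0.  ] w 0.15394113533108397
```

```bash
python3 -m jog '0 0 0 0 0 5; 0 0 0 0 0 5; 0 0 0 0 0 5; 0 0 0 0 0 5; 0 0 0 0 0 5'; python3 -m jog '0 0 0 0 0 5; 0 0 0 0 0 4; 0 0 0 0 0 2.5; 0 0 0 0 0 0; 0 0 0 0 0 0';python3 -c "
from h import *
err(.106,116.7,(.578,.2057))"
```

```text
time_s: 5.95
tool_pos: [0.5782, 0.2061, 0.1069]
eef_rot: [3.14, 0.001, 2.243]
ft_force: [0.6, 0.5, 3.0]
width: 0.156
gripper_force: 51.5
time_s: 6.37
tool_pos: [0.5782, 0.2062, 0.1069]
eef_rot: [3.139, 0.0, 2.047]
ft_force: [1.6, 1.0, 2.9]
width: 0.158
gripper_force: 51.5
t 6.3667 q [ 0.2   0.39  1.54  0.    1.2  -0.27] pos [0.5782 0.2062 0.1069] shift mm [-0.3 -0.4  0.9] turn deg [0.12 0.   0.57] F [1.6 1.  2.9] [ 0.14 -0.14 -0.11] w 0.15772301026267974
```

Turned to 117.3°, which is 68° of travel. I'll release, retreat upward, and check with the cameras.

```bash
python3 -m jog '0 0 0 0 0 0.5; 0 0 0 0 0 0; 0 0 0 0 0 0' ; python3 -m jog '0 0 0 0 0 0; 0 0 0 0 0 0; 0 0 0 0 0 0; 0 0 0 0 0 0' 0; python3 -m jog '0 0 -15 0 0 0; 0 0 -20 0 0 0; 0 0 -25 0 0 0; 0 0 -30 0 0 0; 0 0 -30 0 0 0'
python3 -m jog '-35 0 0 0 0 0; -35 0 0 0 0 0; -35 0 0 0 0 0; -35 0 0 0 0 0; 0 0 0 0 0 0'
python3 - <<'E'
from h import *
err(.2,116)
ims=[]
for n,kb,lb,bb in (("scene",(375,205,415,255),(330,200,445,275),(190,150,220,195)),("side",(245,275,292,325),(215,258,318,362),(305,140,340,165))):
    im,d=get_image(n); ims.append(im)
    for b in (kb,bb):
        try: rect(n,d,b,.136,.15)
        except Exception as e: print(n,'none')
cv2.imwrite('pics/m6.png',np.hstack([cv2.resize(ims[0][140:350,180:460],(400,300)),cv2.resize(ims[1][130:400,140:400],(400,300))]))
E
```

```text
time_s: 6.62
tool_pos: [0.5783, 0.2062, 0.1069]
eef_rot: [3.139, 0.0, 2.037]
ft_force: [1.6, 0.7, 4.9]
width: 0.155
gripper_force: 51.7
time_s: 6.95
tool_pos: [0.5765, 0.2053, 0.1051]
eef_rot: [-3.139, -0.0, 2.036]
ft_force: [-0.5, -0.8, -0.6]
width: 0.501
gripper_force: 0.0
time_s: 7.37
tool_pos: [0.5765, 0.2054, 0.226]
eef_rot: [-3.139, -0.001, 2.036]
ft_force: [0.5, 0.3, 0.2]
width: 0.503
gripper_force: 0.0
time_s: 7.78
tool_pos: [0.6423, 0.0741, 0.2255]
eef_rot: [-3.141, 0.004, 2.03]
ft_force: [-0.1, 0.1, -0.5]
width: 0.5
gripper_force: 0.0
t 7.7833 q [-0.02  0.35  1.34 -0.    1.45 -0.48] pos [0.6423 0.0741 0.2255] shift mm [146.2   1.5  24.9] turn deg [-0.05  0.21  0.28] F [-0.1  0.1 -0.5] [-0.02 -0.01 -0.02] w 0.5001536337595114
scene 0.136 201 mean [0.5809 0.2044 0.1412] zmed 0.1417 rect [579.1 204.7] [15.4 49.8] 28.4
scene 0.136 133 mean [ 0.5048 -0.1904  0.1414] zmed 0.1419 rect [ 502.3 -190.7] [14.3 49.9] 76.8
side 0.136 258 mean [0.5799 0.2083 0.1413] zmed 0.1415 rect [580.  206.3] [14.6 50.8] 27.2
side 0.136 120 mean [ 0.5029 -0.1876  0.1407] zmed 0.1408 rect [ 503.4 -189.8] [16.2 49.2] 76.3
```

View pics/m6.png

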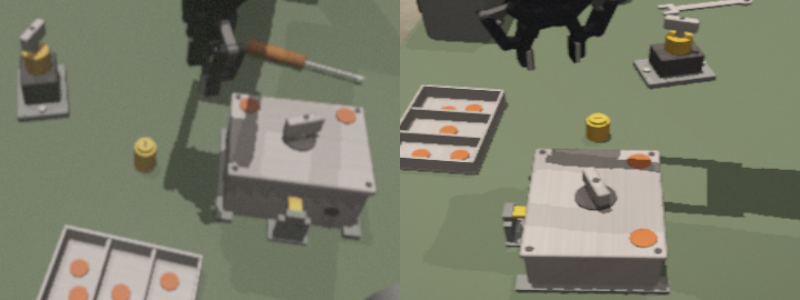

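The bar now lies at about -62.5°, a turn of about 68° clockwise and at the stop within measurement error. The brass bolt is in the strike post, the tokens are still on the lid, the other knob is unchanged, and the arm is clear.

```bash
python3 -c "
from bench import *
print(close_job())"
```

```text
the job is handed in; nothing more can be done
None
```

The coin box is locked: its knob is turned about 68° clockwise to the stop and released, the bolt is out in the strike post, the test-block knob is unchanged, and the job is handed in at about 8 s.

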